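Hold a plugged-together tape stand against the screwing jig's sprung bar

TASK

Take the square wooden post out of its storage block and plug it fully home and upright into the square hole of the wooden base that lies in the assembly jig. Then, still gripping the post, slide the base along the jig's channel against the sprung guide bar and hold it there with a steady push of about 10 N (never as much as 25 N), so that a colleague can drive the cross screw through the bar. The program finishes while gripping and pushing like this: do not let go, and leave the screwdriver and small bin where they lie.

Things in the scene. Friction and masses are not known exactly. Their poses are not given: they have to be found in the camera images.
- post: Loose square post of pale wood, 90 g: body 36 x 36 x 62 mm; below it, centred and in line, a square plug 24 mm wide, 22 mm long, its last 6 mm tapering to 20. Origin: middle of the plug's tip; z up the post (body spans z 22 to 84 mm), x and y square to its faces; alike after each quarter turn. It waits upright in the middle pocket of post_block; grip the body.
- post_shoulder (a point): On the post's axis at the shoulder, where body and plug meet: 22 mm above the post's origin.
- post_block: Fixed storage block of darker wood, 60 x 170 x 34 mm, with three square pockets (28 mm wide, 28 mm deep) in a row along its y, 56 mm apart. The post's plug hangs in the middle pocket, its shoulder on the block's top; the other pockets are empty. Origin: centre of the underside. (The finished stand with a roll of tape on it, farther back, is only an example.)
- base: Loose pale wood slab 110 (x) x 90 (y) x 30 mm, 260 g, with a square hole 25.6 mm wide, 25 mm deep in the middle of its top, sides parallel to its edges. Lies flat on the jig's plate (underside at height 12 mm, top 42 mm) between the rails with 2 mm play each side and slides easily (waxed, friction 0.2) along its x; its +x end faces the guide bar. Origin: centre of the underside; axes as the jig's.
- base_hole (a point): Centre of the mouth of the base's square hole, on its top face. When the post is home, post_shoulder meets this point.
- jig: Jig screwed to the bench: plywood plate 272 (x) x 150 (y) x 12 mm; two wooden rails (top at height 34 mm) form a channel 94 mm wide along x; at the +x end two metal spring barrels (top at 48 mm). Origin: under the channel, 127 mm from the plate's open end; +x is the way the base is pushed, toward the guide bar. At the start the base's +x end is 35 to 75 mm from the bar.
- guide_face (a point): Sprung guide bar: metal, 12 (x) x 96 (y) x 28 mm, across the end of the channel, with a brass screw bush in its middle, on two sprung rods. Front face square to the jig's x, at rest at x = 70 mm in the jig's frame. This point: centre of the front face, 30 mm above the bench. Moves only along the jig's +x.
- guide_bar (a joint): How far the guide bar is pushed in, in m: 0 at rest, 0.018 at the end of its travel. The springs push back with 3 N at 0 and 1 N more for each mm, so 10 N at 0.007 m.
- screwdriver: Screwdriver with a dark handle, 190 mm long, lying on the bench past the bar's end of the jig; leave alone. Origin: under its middle, x along the shaft.
- small_bin: Small red picking bin of pieces, 111 x 88 x 52 mm, on the bench on the robot's side of the jig; leave alone. Origin: centre of the underside.
Not all that is in view belongs to the job. Of the things shaped like the base, the wood one is meant.

How it is judged (in metres and radians):
On the way, in this order (a step that is already met when the one before it is completed fails the run):
1. the post is plugged home and upright in the base while the guide bar is still at rest (z of post_shoulder in the frame of base_hole below 0.0035 m and horizontal distance between post_shoulder and base_hole below 0.0035 m and angle between post's own z axis and vertical below 0.06 rad and value of joint guide_bar below 0.0015 m), for 0.2 s.
2. with the post home, the base presses on the guide bar with 6 to 15 N (z of post_shoulder in the frame of base_hole below 0.0035 m and horizontal distance between post_shoulder and base_hole below 0.0035 m and angle between post's own z axis and vertical below 0.06 rad and contact force between base and guide_bar between 6 and 15 N), for 0.5 s.
At the end, for the whole second after the job is handed in: The gripper still holds the post; the post is home in the base's hole (shoulder within 3.5 mm of the hole's mouth in height and sideways) and upright within 0.06 rad; the base lies flat and straight in the channel (within 0.05 and 0.06 rad), at rest, and pushes on the guide bar with 6 to 15 N (all of step 2 and contact force between the fingers and post above 2 N and linear speed of base below 0.01 m/s and angle between the x axis of base and the x axis of jig, either way round below 0.06 rad and angle between base's own z axis and vertical below 0.05 rad); the arm keeps its last pose, push and grip.
It fails at once if the base is rammed against the guide bar with 25 N or more (contact force between base and guide_bar above 25 N).
It fails at once if the screwdriver or the small bin is moved more than 30 mm (distance of any of screwdriver, small_bin from where it was at the start of the episode above 0.03 m).
It also fails if it takes over 48 s, if anything falls off the work surface, if the arm or the gripper's body presses on something with over 40 N, if the wrist force passes 120 N, or if a joint passes its speed limit or range.

ROBOT

A 6-joint arm with a two-finger parallel gripper is mounted at the origin on the work surface; the furniture and walls round the work are solid. World frame = base frame: x ahead of the robot, y to its left, z up, the work surface at z = 0. Lengths are in mm, angles in rad, forces in N, time in s.
With the tool pointing down it reaches from about 350 to 775 mm from the base axis. Payload 7.3 kg.
Tool frame: the origin (TCP) lies at the very end of the fingers, on their centre line; the grasp point (between the pads) lies 19 mm behind it; z points along the fingers, y is the line along which they close (so a half turn about z gives the same grasp; the last joint's range is limited). The gripper opens to 92 mm and grips with 3 to 60 N. Pads are 19 mm wide; open, the fingers measure 130 mm over their backs; the gripper's body (75 mm by 190 mm) begins 47 mm behind the grasp point.
Start: joints at [0.996, 0.342, 1.524, -0, 1.275, -0.146], TCP at [218.273, 477.495, 226.741] pointing down, gripper open.
Joint ranges: [-2.53, 2.53], [-0.77, 2.02], [0.04, 2.7], [-1, 4.14], [0.28, 2.66], [-3.11, 3.11]. Speed limits (rad/s): [2.57, 2.57, 3.14, 3.14, 3.14, 3.14].

INTERFACE

Orientations are given as [roll, pitch, yaw] about the fixed x, y, z axes, in that order (R = Rz(yaw) Ry(pitch) Rx(roll)).
In Python, from plant import get_obs, vision, workorder gives the robot as it stands.
- The arm moves only by the shell command python3 -m pendant 'ROWS' [OPENING]. ROWS is a JSON object of lists of equal length, an entry for each row: "dp": the shift along the tool's x, y, z in m, a list of three; "rotation": the turn, a rotation vector about the tool's x, y, z in rad, a list of three. A call has 1 to 8 rows; each row is the pose to reach, as a shift and turn from the pose commanded when the call began, along the tool's axes at that moment; what a row does not reach only later rows make up. A row lasts 1/8 s, in which the tool goes at most 62.5 mm and 10.7 degrees, less where a joint would pass 70% of its speed; a pose out of reach is approached as far as the arm can. A call with a gripper value outside its range is refused whole. OPENING is the finger opening in m, from 0 to 0.0918, set as the call begins (- or left out, the last holds). The fingers move at their own pace and stop on an object; the grip force is fixed at half the most. Time passes only in rows, so rows that repeat a pose let the fingers close. It gives the time, the measured TCP pose, the force, the opening and the grip force at its end, in the units of the state.
- get_obs(): the state, without advancing time (a new reading comes with each control period).
- vision.capture(name): name is "scene" or "side" or "wrist"; returns a dict with "pixels" (480x640x3 uint8, red, green, blue), "vfov" (degrees; the focal length in pixels is half the picture's height over the tangent of half this angle, whatever the lens; pixels are square), "cx", "cy" (the principal point, pixels), "pose" (4x4, takes a point from camera to world coordinates); the wrist camera has in their place "T_tool_cam" (4x4, takes a point from camera to tool coordinates, whose origin is the TCP and whose axes are the flange's). Camera axes: x right, y up, looking along -z (the intrinsics and any distortion apply to the point x, -y, -z); pixel columns grow to the right and rows downward; lengths in mm; the calibration is good to about 2 mm. A picture is of the moment at which its call begins: read the wrist's pose just before it. There is no depth.
- workorder.close_job(): hands the job in; it is judged then, once.
The state is a dict: "time": time; "joint_positions": joint angles; "dq": joint speeds; "tau": joint torques, N m; "tool_pos": TCP position; "tcp_rot": TCP orientation; "contact_force": force on the tool from outside, world axes, zero at the start; "moment": the same for the moment, N m; "grip_width": finger opening in mm; "finger_force": force on a finger pad.
Only numpy, scipy, OpenCV 4.12 (cv2) and the standard library are available. Lean on these libraries where they do the work, as an engineer would, in place of code of your own. Each camera call takes 0.05 s, during which the arm holds its last target. There are 200 camera calls.

## Working session

There is one attempt and no reset: what is moved stays moved. The work goes in short steps, Python scripts to look and compute and a shell command to move; the robot and the scene stay as the last step left them, time stands still between calls to the robot, and variables do not carry over. Pictures are saved under pics/ and viewed, at most 10 in all, crops included, and the job is handed in when it is done.

```bash
ls; mkdir -p pics
python3 - <<'E'
from plant import get_obs, vision
import cv2,numpy as np,pickle
o=get_obs(); print(o)
for n in("scene","side","wrist"):
    c=vision.capture(n); pickle.dump((o,c),open(f'pics/{n}0.pkl','wb'))
    cv2.imwrite(f'pics/{n}0.png',c["pixels"][:,:,::-1])
    print(n,{k:(v if k!='pixels' else 0) for k,v in c.items()})
E
```

```text
pics
{'time': 0.0, 'joint_positions': array([ 9.96001159e-01,  3.42737055e-01,  1.52501119e+00,  4.11710440e-06,
        1.27539674e+00, -1.46025102e-01]), 'dq': array([-1.13915919e-03,  2.13132246e-03,  2.57163562e-05, -1.51600738e-03,
       -1.03887351e-03, -6.25384265e-05]), 'tau': array([-2.34065956e-03, -4.31260943e+01, -2.44219494e+01,  7.15523330e-02,
        5.61645732e-02, -9.53702670e-05]), 'tool_pos': array([218.03865815, 477.13740983, 226.03956096]), 'tcp_rot': array([-3.14005742e+00, -2.29768399e-04,  2.71282121e+00]), 'contact_force': array([-0.98577792, -0.25383271,  0.41511576]), 'moment': array([-0.04105811, -0.00085775, -0.00082935]), 'finger_force': 0.0, 'grip_width': 91.78698116439054}
scene {'pixels': 0, 'vfov': 46.4833802768976, 'cx': 311.8762436864722, 'cy': 237.20878799453618, 'pose': array([[ 4.34996254e-01,  5.99961122e-01, -6.71434964e-01,
        -3.16250822e+02],
       [-9.00415336e-01,  2.85261836e-01, -3.28447725e-01,
        -4.73038985e+02],
       [-5.52109504e-03,  7.47443869e-01,  6.64302025e-01,
         9.31825462e+02],
       [ 0.00000000e+00,
[... 264 characters left out ...]
.85472645e-01,  3.77210202e-01, -7.88688008e-01,
        -9.92223624e+02],
       [-2.82207272e-02,  8.94897431e-01,  4.45378690e-01,
         5.96687115e+02],
       [ 0.00000000e+00,  0.00000000e+00,  0.00000000e+00,
         1.00000000e+00]])}
wrist {'pixels': 0, 'vfov': 60.38507028981468, 'cx': 315.2187896397528, 'cy': 236.81787739787802, 'T_tool_cam': array([[ 3.05465073e-04,  9.69437593e-01,  2.45337847e-01,
         6.61733039e+01],
       [ 9.99999950e-01, -3.15324905e-04,  9.07970883e-07,
         4.25055601e-01],
       [ 7.82413545e-05,  2.45337835e-01, -9.69437642e-01,
        -1.57751726e+02],
       [ 0.00000000e+00,  0.00000000e+00,  0.00000000e+00,
         1.00000000e+00]])}
```

View pics/scene0.png

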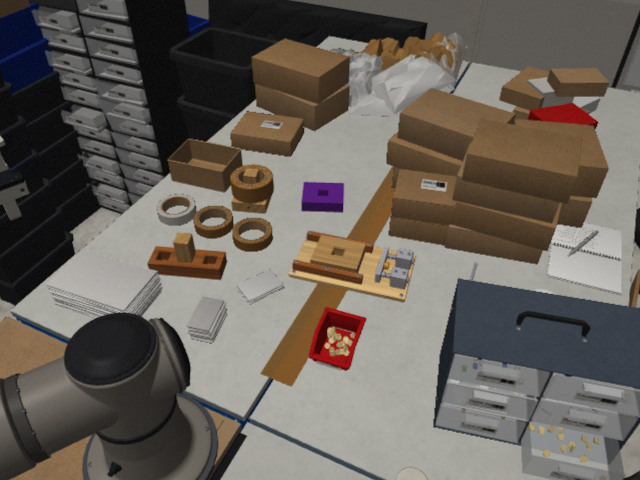

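View pics/side0.png

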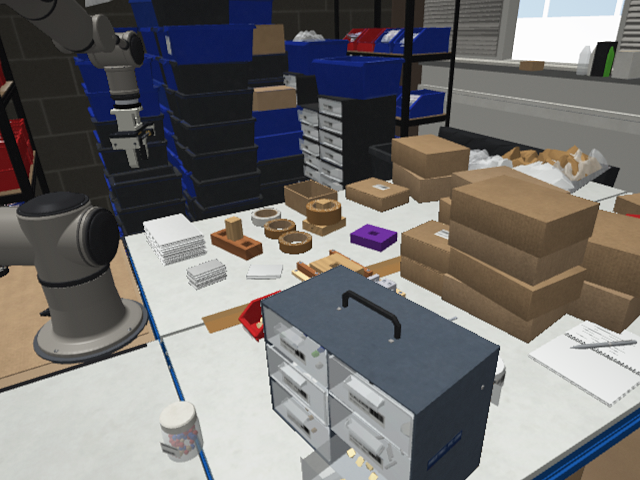

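The scene view shows the post at about (184,247) in its dark block, at (188,262). There are two candidates for the base: the pale wood slab in the jig at (336,254) and the purple slab at (323,196). The wood one between the rails fits the description. The finished stand at (252,190) is only the example. I'll confirm with an enlarged crop.

```bash
cat > h.py <<'E'
import numpy as np,cv2,pickle
from scipy.spatial.transform import Rotation as R
def pose(c,o=None):
    if 'pose' in c: return np.array(c['pose'])
    T=np.eye(4);T[:3,:3]=R.from_euler('xyz',o['tcp_rot']).as_matrix();T[:3,3]=o['tool_pos']
    return T@np.array(c['T_tool_cam'])
def f(c): return 240/np.tan(np.radians(c['vfov'])/2)
def ray(c,uv,z,o=None):
    T=pose(c,o);uv=np.atleast_2d(np.float64(uv))
    d=np.c_[(uv[:,0]-c['cx'])/f(c),-(uv[:,1]-c['cy'])/f(c),-np.ones(len(uv))]@T[:3,:3].T
    return T[:3,3]+d*((z-T[2,3])/d[:,2])[:,None]
def proj(c,P,o=None):
    T=np.linalg.inv(pose(c,o));p=np.atleast_2d(P)@T[:3,:3].T+T[:3,3]
    return np.c_[c['cx']-f(c)*p[:,0]/p[:,2],c['cy']+f(c)*p[:,1]/p[:,2]]
E
python3 - <<'E'
from h import *
o,c=pickle.load(open('pics/scene0.pkl','rb'))
im=c['pixels'][:,:,::-1]
a=cv2.resize(im[225:305,140:240],None,fx=4,fy=4,interpolation=cv2.INTER_CUBIC)
b=cv2.resize(im[225:305,285:425],None,fx=5,fy=5,interpolation=cv2.INTER_CUBIC)
cv2.imwrite('pics/c1.png',cv2.resize(np.vstack([cv2.copyMakeBorder(cv2.resize(a,None,fx=.5,fy=.5),0,0,0,500,cv2.BORDER_CONSTANT),b]),None,fx=1,fy=1))
print(ray(c,[(184,240)],118),ray(c,[(188,255)],34),ray(c,[(341,250)],42),ray(c,[(415,292),(292,278)],12))
E
```

```text
[[378.11795065 177.58561212 118.        ]] [[410.38955762 205.30157802  34.        ]] [[ 571.8441964 -114.0879823   42.       ]] [[ 546.63558232 -305.75814754   12.        ]
 [ 467.27292108  -38.31627086   12.        ]]
```

View pics/c1.png

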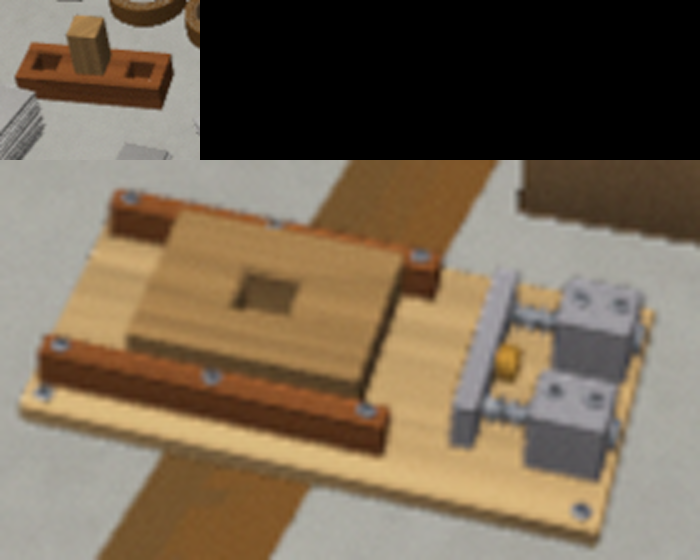

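The crop confirms it: the wood slab with the square hole lies between the brown rails, with the metal bar and brass bush on its right. The post sits in the middle pocket. Now I'll compute the coarse positions.

```bash
cat >> h.py <<'E'
def togo(o,p,yaw=None,rpd=True):
    "shift in tool axes (m) to TCP target p (mm); turn about tool to point straight down with yaw"
    M=R.from_euler('xyz',o['tcp_rot']);T=R.from_euler('xyz',[np.pi,0,yaw if yaw is not None else o['tcp_rot'][2]])
    return (M.inv().apply(np.array(p)-o['tool_pos'])/1000).round(4),(M.inv()*T).as_rotvec().round(4)
E
python3 - <<'E'
from h import *
o,c=pickle.load(open('pics/scene0.pkl','rb'))
top=ray(c,[(183,236)],96)[0]; pk=ray(c,[(163,257),(210.5,260.5)],34)
hole=ray(c,[(338.4,251.8)],42)[0]
d=pk[1]-pk[0]
print(top,pk,np.linalg.norm(d),pk.mean(0),np.degrees(np.arctan2(d[1],d[0])),hole)
for yaw in (None,2.7): print(togo(o,[top[0],top[1],230],yaw))
E
```

```text
[407.11084152 205.2051514   96.        ] [[379.68660291 254.04856286  34.        ]
 [417.46868689 147.39990071  34.        ]] 113.14337367646783 [398.5776449  200.72423179  34.        ] -70.49245209628363 [ 563.60588124 -111.08379035   42.        ]
(array([-0.285 , -0.1687, -0.0038]), array([-0.0015, -0.0002,  0.    ]))
(array([-0.285 , -0.1687, -0.0038]), array([-0.0015, -0.0002,  0.0128]))
```

```bash
python3 -m pendant '{"dp":[[-0.02,-0.012,0],[-0.07,-0.041,0],[-0.12,-0.071,0],[-0.17,-0.1,0],[-0.22,-0.13,0],[-0.265,-0.157,0],[-0.285,-0.169,0],[-0.285,-0.169,0]],"rotation":[[0,0,-0.05],[0,0,-0.2],[0,0,-0.35],[0,0,-0.5],[0,0,-0.62],[0,0,-0.72],[0,0,-0.77],[0,0,-0.77]]}'; python3 -m pendant '{"dp":[[0,0,0]],"rotation":[[0,0,0]]}'
cat > snap.py <<'E'
import sys
from h import *
from plant import get_obs,vision
o=get_obs();c=vision.capture('wrist')
pickle.dump((o,c),open(f'pics/{sys.argv[1]}.pkl','wb'));cv2.imwrite(f'pics/{sys.argv[1]}.png',c['pixels'][:,:,::-1])
print(o['tool_pos'],o['tcp_rot'],o['joint_positions'],o['time'])
E
python3 snap.py w1
```

```text
time: 1.15
tool_pos: [407.8, 204.1, 226.5]
tcp_rot: [3.142, -0.0, -2.804]
contact_force: [0.0, 1.4, -0.2]
grip_width: 91.8
finger_force: 0.0
time: 1.27
tool_pos: [406.7, 205.8, 226.6]
tcp_rot: [3.141, -0.001, -2.801]
contact_force: [-0.5, 0.5, 0.5]
grip_width: 92.0
finger_force: 0.0
[406.69565646 205.75555204 226.56558284] [ 3.14113870e+00 -5.19648659e-04 -2.80108287e+00] [ 2.99647203e-01  2.15565932e-01  1.70198305e+00  4.59621437e-04
  1.22458146e+00 -1.61181488e+00] 1.275
```

View pics/w1.png

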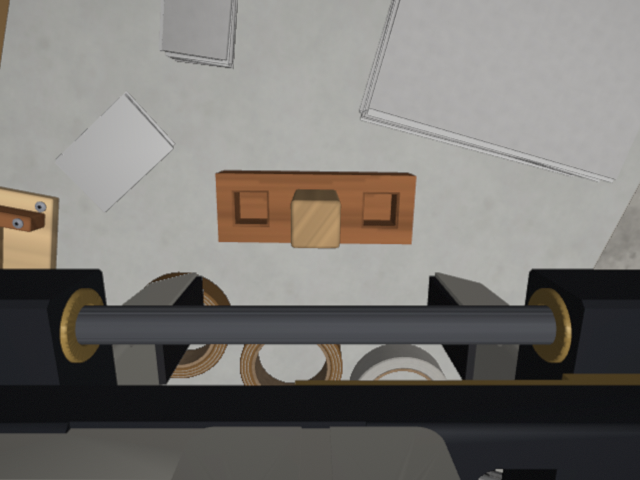

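The wrist view shows the block at (316,208), pockets at (252,208) and (380,209), and the post's top face at about (316,223). Next I'll measure these with masks.

Run:
```python
from h import *
o,c=pickle.load(open('pics/w1.pkl','rb'))
im=c['pixels'];hsv=cv2.cvtColor(im,cv2.COLOR_RGB2HSV)
roi=np.zeros(im.shape[:2],np.uint8);roi[165:255,205:425]=1
def show(n,m):
    cs,_=cv2.findContours(m*roi,cv2.RETR_EXTERNAL,cv2.CHAIN_APPROX_NONE);k=max(cs,key=cv2.contourArea)
    r=cv2.minAreaRect(k);print(n,r,cv2.contourArea(k));return k,r
print(hsv[225,316],hsv[195,316],hsv[230,270],hsv[176,230])
top=((hsv[...,0]<22)&(hsv[...,2]>140)&(hsv[...,1]>60)&(hsv[...,1]<170)).astype(np.uint8)
k,r=show('top',top)
P=ray(c,cv2.boxPoints(r),96,o);print(P.round(1),P.mean(0),np.linalg.norm(np.diff(P,axis=0),axis=1))
blk=((hsv[...,1]>120)&(hsv[...,2]>50)&(hsv[...,0]<25)).astype(np.uint8)
# pockets: floor of bounding => dark holes edges at z=34
for x0 in (225,355):
    sub=cv2.cvtColor(im,cv2.COLOR_RGB2GRAY)[180:235,x0:x0+55]; print(sub[28].tolist()); print(sub[:,27].tolist())
k,r=show('blk',blk)
Q=ray(c,k[:,0],34,o);rq=cv2.minAreaRect(Q[:,:2].astype(np.float32));print(rq)
```

```text
[ 17 107 167] [ 17 106  84] [ 12 148 143] [ 12 147 134]
top ((315.3855895996094, 189.98309326171875), (199.5760498046875, 39.05082702636719), 3.2020208835601807) 2761.0
[[414.3 133.9  96. ]
 [387.6 127.7  96. ]
 [348.7 260.4  96. ]
 [374.7 269.7  96. ]] [381.32843961 197.94395915  96.        ] [ 27.3998175  138.28245971  27.58839317]
[101, 102, 102, 101, 101, 102, 99, 94, 92, 80, 56, 52, 54, 55, 65, 88, 105, 105, 104, 104, 105, 105, 104, 104, 105, 105, 105, 105, 105, 105, 105, 105, 105, 105, 105, 105, 105, 105, 105, 106, 105, 100, 83, 76, 93, 102, 102, 102, 102, 101, 101, 102, 102, 102, 102]
[102, 107, 109, 109, 111, 108, 106, 103, 104, 103, 92, 79, 87, 97, 99, 98, 96, 99, 102, 106, 108, 109, 108, 107, 104, 104, 102, 103, 105, 106, 108, 106, 107, 106, 106, 106, 105, 104, 74, 52, 48, 46, 44, 49, 83, 94, 92, 101, 106, 106, 105, 106, 107, 106, 104]
[104, 104, 105, 104, 105, 104, 101, 95, 95, 103, 109, 109, 108, 107, 108, 109, 109, 109, 109, 108, 109, 108, 109, 107, 108, 108, 108, 108, 107, 109, 108, 108, 108, 109, 109, 95, 47, 38, 40, 39, 45, 62, 73, 81, 99, 107, 107, 107, 108, 107, 107, 107, 107, 107, 107]
[109, 109, 109, 108, 108, 108, 107, 107, 108, 107, 107, 105, 88, 84, 102, 111, 110, 110, 109, 109, 109, 109, 108, 106, 108, 107, 106, 107, 108, 110, 109, 110, 109, 107, 107, 107, 107, 108, 108, 99, 70, 50, 45, 46, 45, 51, 72, 78, 83, 95, 102, 106, 110, 110, 112]
blk ((315.1166687011719, 207.0508270263672), (199.0342254638672, 70.26625061035156), 0.7073193788528442) 10911.5
((403.7454528808594, 205.29232788085938), (61.23746871948242, 168.5852508544922), 18.796995162963867)
```

Run:
```python
from h import *
o,c=pickle.load(open('pics/w1.pkl','rb'))
hsv=cv2.cvtColor(c['pixels'],cv2.COLOR_RGB2HSV)
top=((hsv[...,0]>=15)&(hsv[...,0]<22)&(hsv[...,2]>130)&(hsv[...,1]>60)&(hsv[...,1]<135)).astype(np.uint8)
top[:165]=0;top[255:]=0;top[:,:270]=0;top[:,365:]=0
top=cv2.morphologyEx(top,cv2.MORPH_OPEN,np.ones((5,5)))
k=max(cv2.findContours(top,0,1)[0],key=cv2.contourArea)
print(cv2.boundingRect(k))
Q=ray(c,k[:,0]+0.0,96,o);r=cv2.minAreaRect(Q[:,:2].astype(np.float32));print(r)
yaw=np.radians(108.8+90)
print(togo(o,[*r[0],60],yaw),togo(o,[*r[0],150],yaw))
```

```text
(292, 201, 49, 47)
((404.36712646484375, 206.16525268554688), (33.682350158691406, 34.34919738769531), 19.522319793701172)
(array([0.002 , 0.0011, 0.1666]), array([ 0.0005, -0.0005,  0.0124])) (array([0.002 , 0.0011, 0.0766]), array([ 0.0005, -0.0005,  0.0124]))
```

```bash
python3 -m pendant '{"dp":[[0.002,0.001,0.02],[0.002,0.001,0.06],[0.002,0.001,0.1],[0.002,0.001,0.13],[0.002,0.001,0.155],[0.002,0.001,0.17],[0.002,0.001,0.178],[0.002,0.001,0.179]],"rotation":[[0,0,0.006],[0,0,0.006],[0,0,0.006],[0,0,0.006],[0,0,0.006],[0,0,0.006],[0,0,0.006],[0,0,0.006]]}'; python3 -m pendant '{"dp":[[0,0,0],[0,0,0],[0,0,0],[0,0,0],[0,0,0],[0,0,0],[0,0,0],[0,0,0]],"rotation":[[0,0,0],[0,0,0],[0,0,0],[0,0,0],[0,0,0],[0,0,0],[0,0,0],[0,0,0]]}' 0.025
```

```text
time: 2.33
tool_pos: [404.6, 206.1, 47.6]
tcp_rot: [3.141, -0.0, -2.805]
contact_force: [1.1, -0.6, -0.9]
grip_width: 91.9
finger_force: 0.0
time: 3.32
tool_pos: [405.0, 205.6, 47.7]
tcp_rot: [3.142, 0.0, -2.806]
contact_force: [0.7, -0.6, 0.4]
grip_width: 35.7
finger_force: 30.0
```

```bash
python3 -m pendant '{"dp":[[0,0,-0.01],[0,0,-0.03],[0,0,-0.06],[0,0,-0.095],[0,0,-0.125],[0,0,-0.14],[-0.003,-0.012,-0.142],[-0.01,-0.04,-0.142]],"rotation":[[0,0,0],[0,0,0],[0,0,0],[0,0,0],[0,0,0],[0,0,0],[0,0,0],[0,0,0]]}'; python3 -m pendant '{"dp":[[-0.012,-0.05,0],[-0.024,-0.1,0],[-0.036,-0.15,0],[-0.048,-0.2,0],[-0.06,-0.25,0],[-0.07,-0.29,0],[-0.074,-0.308,0],[-0.075,-0.311,0]],"rotation":[[0,0,0],[0,0,0],[0,0,0],[0,0,0],[0,0,0],[0,0,0],[0,0,0],[0,0,0]]}';python3 -m pendant '{"dp":[[0,0,0],[0,0,0]],"rotation":[[0,0,0],[0,0,0]]}'; python3 snap.py w2
```

```text
time: 4.32
tool_pos: [427.5, 170.7, 189.6]
tcp_rot: [3.141, -0.0, -2.805]
contact_force: [0.3, -1.0, -1.9]
grip_width: 36.1
finger_force: 30.0
time: 5.32
tool_pos: [600.4, -98.7, 188.7]
tcp_rot: [3.14, -0.001, -2.808]
contact_force: [0.2, 0.5, -1.2]
grip_width: 35.7
finger_force: 30.0
time: 5.58
tool_pos: [600.2, -96.7, 189.9]
tcp_rot: [3.141, -0.0, -2.805]
contact_force: [-0.1, -0.3, -0.2]
grip_width: 35.8
finger_force: 30.0
[600.24612393 -96.65177128 189.89933463] [ 3.14116899e+00 -9.14956883e-05 -2.80496848e+00] [-2.85798850e-01  5.23201684e-01  1.33844062e+00  3.03591461e-04
  1.28027170e+00 -2.19330635e+00] 5.575
```

View pics/w2.png

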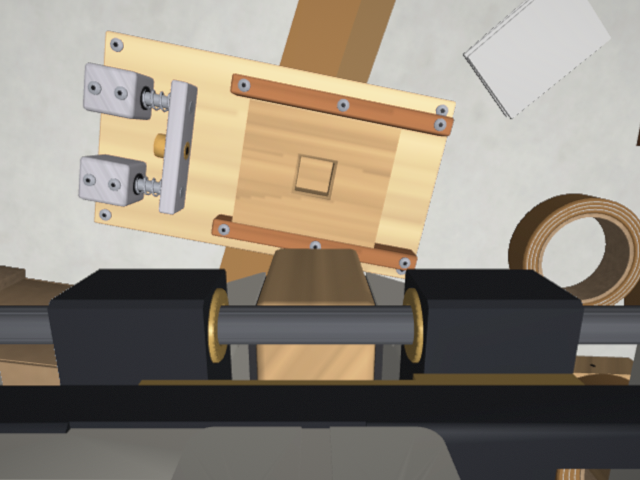

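The wrist view shows the hole at (315,175), the base spanning x 235–400, the rails at (343,104) and (315,246), the bar at (178,147), and the post still in the hand at (315,310). The jig appears turned about 10° relative to the tool.

Run:
```python
from h import *
o,c=pickle.load(open('pics/w2.pkl','rb'))
im=c['pixels'];hsv=cv2.cvtColor(im,cv2.COLOR_RGB2HSV);g=cv2.cvtColor(im,cv2.COLOR_RGB2GRAY)
# upper rail mask
m=((hsv[...,0]<14)&(hsv[...,1]>120)).astype(np.uint8);m[145:]=0;m[:65]=0;m[:,:200]=0;m[:,470:]=0
k=max(cv2.findContours(m,0,1)[0],key=cv2.contourArea)
Q=ray(c,k[:,0]+0.,34,o);print('rail',cv2.minAreaRect(Q[:,:2].astype(np.float32)))
# screws (gray) on rails & plate
# hole: dark outline
sub=cv2.resize(im[145:205,285:345],None,fx=10,fy=10,interpolation=cv2.INTER_CUBIC)
cv2.imwrite('pics/hole.png',sub[:,:,::-1])
# lines via LSD
ls=cv2.createLineSegmentDetector().detect(g[60:275,70:460])[0][:,0]+[70,60,70,60]
for l in ls:
    z=42 if 225<l[0]<405 else 34
    P=ray(c,l.reshape(2,2),z,o);d=P[1]-P[0];L=np.linalg.norm(d)
    if L>14: print(l.round(1),P[:,:2].round(1).tolist(),round(L,1),round(np.degrees(np.arctan2(d[1],d[0]))%90,1))
```

```text
rail ((513.5523071289062, -105.36735534667969), (13.594511985778809, 162.69459533691406), 8.469034194946289)
[ 99.4 268.4 223.1 268.4] [[694.5, -245.7], [661.8, -152.3]] 99.0 19.3
[396.9 268.3 458.1 268.4] [[613.8, -23.6], [598.1, 21.5]] 47.8 19.2
[445.8 137.3 231.6  94.3] [[509.3, -25.4], [532.7, -183.4]] 159.7 8.4
[148.2 120.4 100.7 114.1] [[570.3, -235.9], [577.4, -269.6]] 34.5 11.9
[197.1  88.  183.5 206.9] [[536.8, -208.0], [624.0, -195.0]] 88.1 8.5
[375.5 242.4 410.7 249. ] [[599.8, -47.0], [595.8, -19.5]] 27.8 8.4
[266.4 273.4 275.  249.6] [[651.4, -118.3], [630.8, -118.0]] 20.6 89.0
[ 98.2 152.8 142.3 160.5] [[605.4, -265.6], [600.0, -233.2]] 32.8 9.5
[234.2  72.7 434.6 113.3] [[518.6, -184.0], [497.4, -42.0]] 143.6 8.5
[141.8 199.2 122.7 207. ] [[628.7, -226.7], [639.5, -239.2]] 16.5 40.9
[219.1 266.8 225.3 245.9] [[661.5, -155.7], [643.3, -155.9]] 18.3 0.7
[130.   69.1 150.3  77.2] [[540.3, -256.4], [540.8, -241.5]] 14.9 88.1
[407.   92.4 289.   67.3] [[489.7, -64.5], [501.8, -150.1]] 86.4 8.1
[326.3 190.5 332.  162.9] [[574.7, -96.1], [554.3, -98.9]] 20.6 8.0
[355.1 250.4 
[... 2416 characters left out ...]
9 9.1
[211.9 244.3  94.4 223. ] [[645.5, -166.2], [659.2, -257.1]] 91.9 8.6
[454.3 102.2 408.   92.7] [[484.6, -29.6], [489.6, -63.8]] 34.6 8.5
[130.7  73.  110.5  68.8] [[542.7, -255.4], [544.7, -269.5]] 14.3 8.0
[105.7 222.6 146.8 229.7] [[655.9, -248.9], [650.9, -217.4]] 31.9 9.0
[181.8 236.1 219.4 243. ] [[646.9, -190.3], [642.5, -161.0]] 29.7 8.4
[101.4 115.6  99.2 150.6] [[578.3, -268.9], [603.5, -265.2]] 25.5 8.3
[148.2 230.1 179.4 235.7] [[650.9, -216.3], [647.2, -192.2]] 24.4 8.6
[ 97.6 139.4  98.9 115.6] [[595.9, -268.0], [578.9, -270.6]] 17.2 8.8
[387.1 177.  363.1 172.2] [[550.5, -57.1], [553.0, -75.1]] 18.2 8.1
[393.1 151.7 316.9 137. ] [[532.1, -59.7], [540.6, -115.5]] 56.4 8.7
```

View pics/hole.png

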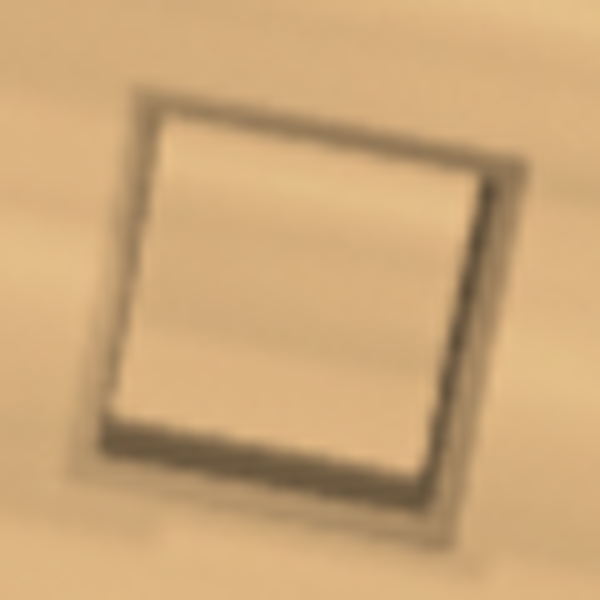

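Run:
```python
from h import *
o,c=pickle.load(open('pics/w2.pkl','rb'))
H=np.array([(135,92),(525,155),(450,545),(72,472)])/10+[284.5,144.5]
P=ray(c,H,42,o);ct=P.mean(0);print(P.round(1),ct,np.linalg.norm(P-np.roll(P,1,0),axis=1))
j=np.radians(-81.5);jx=np.array([np.cos(j),np.sin(j),0]);jy=np.array([-jx[1],jx[0],0])
for n,l,z in(('front',[(232.6,213.2),(248.9,100.6)],42),('back',[(400.2,130.8),(380.4,215.9)],42),('bar',[(197.1,88),(183.5,206.9)],44),('railU',[(233,91.2),(445.5,133.7)],34)):
    Q=ray(c,l,z,o);print(n,((Q-ct)@jx).round(1),((Q-ct)@jy).round(1))
o['tcp_rot'][:2]=[np.pi,0]
yaw=np.radians(98.5+90)
print(togo(o,[ct[0],ct[1],100],yaw))
```

```text
[[ 556.2 -124.5   42. ]
 [ 551.1  -96.2   42. ]
 [ 579.9  -91.7   42. ]
 [ 584.1 -120.    42. ]] [ 567.82448141 -108.10335424   42.        ] [28.18042126 28.77863166 29.17233742 28.68787478]
front [55.1 55.1] [ 38.6 -43.6]
back [-54.7 -54.7] [-43.5  19.8]
bar [91.4 91.4] [-45.   40.3]
railU [ 68.6 -89.6] [-48.1 -48.1]
(array([ 0.0344, -0.0001,  0.0899]), array([-0.    , -0.    ,  0.1883]))
```

```bash
python3 -m pendant '{"dp":[[0.006,0,0.01],[0.014,0,0.03],[0.022,0,0.05],[0.03,0,0.07],[0.0344,0,0.085],[0.0344,0,0.09],[0.0344,0,0.09],[0.0344,0,0.09]],"rotation":[[0,0,0.03],[0,0,0.08],[0,0,0.13],[0,0,0.17],[0,0,0.188],[0,0,0.188],[0,0,0.188],[0,0,0.188]]}'
python3 - <<'E'
from h import *
from plant import get_obs,vision
P=[]
for i in range(6):
    o=get_obs();P.append(np.r_[o['tool_pos'],o['tcp_rot']]);c=vision.capture('scene')
print(np.mean(P,0),np.std(P,0))
pickle.dump((o,c),open('pics/s2.pkl','wb'))
cv2.imwrite('pics/s2.png',cv2.resize(c['pixels'][170:320,240:440,::-1],None,fx=4,fy=4,interpolation=cv2.INTER_CUBIC))
o['tool_pos']=np.mean(P,0)[:3];o['tcp_rot'][:2]=[np.pi,0]
print(togo(o,[567.8,-108.1,100],np.radians(188.5)))
E
```

```text
time: 6.62
tool_pos: [568.7, -109.2, 100.4]
tcp_rot: [-3.141, 0.001, -2.994]
contact_force: [0.2, -0.4, -0.9]
grip_width: 35.8
finger_force: 30.0
[ 5.68623554e+02 -1.09234989e+02  1.00248386e+02 -3.14118290e+00
  1.03330428e-03 -2.99420686e+00] [1.14779600e-01 1.19341647e-02 1.27285677e-01 1.18401553e-04
 2.57124712e-04 2.42428846e-05]
(array([0.0006, 0.0012, 0.0002]), array([ 0.   ,  0.   , -0.001]))
```

View pics/s2.png

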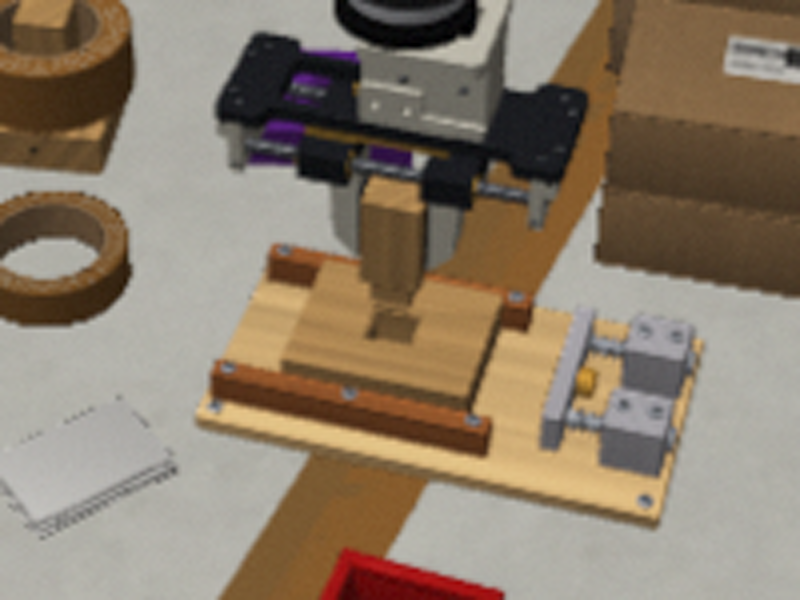

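The crop shows the post upright, with its plug directly over the hole at about (395,310) in the crop. I'll go down in small steps and watch the force.

```bash
python3 -m pendant '{"dp":[[0.0004,0.0006,0.006],[0.0004,0.0006,0.012],[0.0004,0.0006,0.017],[0.0004,0.0006,0.021],[0.0004,0.0006,0.024],[0.0004,0.0006,0.026],[0.0004,0.0006,0.028],[0.0004,0.0006,0.028]],"rotation":[[0,0,0],[0,0,0],[0,0,0],[0,0,0],[0,0,0],[0,0,0],[0,0,0],[0,0,0]]}'
```

```text
time: 7.92
tool_pos: [567.7, -108.7, 71.6]
tcp_rot: [3.141, -0.0, -2.994]
contact_force: [0.1, -0.2, -0.9]
grip_width: 35.6
finger_force: 30.0
```

```bash
python3 -m pendant '{"dp":[[0,0,0.002],[0,0,0.004],[0,0,0.006],[0,0,0.008],[0,0,0.01],[0,0,0.012],[0,0,0.0125],[0,0,0.0125]],"rotation":[[0,0,0],[0,0,0],[0,0,0],[0,0,0],[0,0,0],[0,0,0],[0,0,0],[0,0,0]]}'
```

```text
time: 8.93
tool_pos: [567.8, -108.7, 59.2]
tcp_rot: [3.142, 0.0, -2.994]
contact_force: [0.7, -0.2, -0.7]
grip_width: 36.2
finger_force: 30.0
```

```bash
for i in 1 ; do python3 -m pendant '{"dp":[[0,0,0.001],[0,0,0.002],[0,0,0.0025],[0,0,0.0025]],"rotation":[[0,0,0],[0,0,0],[0,0,0],[0,0,0]]}'; python3 -m pendant '{"dp":[[0,0,0.0005],[0,0,0.0005]],"rotation":[[0,0,0],[0,0,0]]}'; python3 -m pendant '{"dp":[[0,0,0.0005],[0,0,0.0005]],"rotation":[[0,0,0],[0,0,0]]}';done
```

```text
time: 9.43
tool_pos: [567.7, -108.7, 56.7]
tcp_rot: [3.141, -0.0, -2.994]
contact_force: [-0.0, -0.1, -1.3]
grip_width: 35.6
finger_force: 30.0
time: 9.68
tool_pos: [567.8, -108.7, 56.2]
tcp_rot: [3.142, 0.0, -2.994]
contact_force: [0.4, -0.3, -1.1]
grip_width: 35.8
finger_force: 30.0
time: 9.93
tool_pos: [567.8, -108.7, 55.7]
tcp_rot: [3.142, 0.0, -2.994]
contact_force: [0.5, 0.4, -0.5]
grip_width: 35.8
finger_force: 30.0
```

```bash
for i in 1 ; do python3 -m pendant '{"dp":[[0,0,0.0005],[0,0,0.0005]],"rotation":[[0,0,0],[0,0,0]]}'; python3 -m pendant '{"dp":[[0,0,0.0005],[0,0,0.0005]],"rotation":[[0,0,0],[0,0,0]]}'; python3 -m pendant '{"dp":[[0,0,0.0005],[0,0,0.0005]],"rotation":[[0,0,0],[0,0,0]]}';done
```

```text
time: 10.18
tool_pos: [567.8, -108.7, 55.7]
tcp_rot: [-3.141, 0.0, -2.994]
contact_force: [-1.9, 1.0, 5.2]
grip_width: 35.7
finger_force: 30.0
time: 10.42
tool_pos: [567.8, -108.7, 55.7]
tcp_rot: [-3.141, 0.001, -2.994]
contact_force: [-3.6, 0.6, 9.1]
grip_width: 36.0
finger_force: 30.0
time: 10.68
tool_pos: [567.9, -108.7, 55.7]
tcp_rot: [-3.141, 0.001, -2.994]
contact_force: [-4.4, 2.0, 12.5]
grip_width: 35.8
finger_force: 30.0
```

Contact came at the predicted height (TCP 55.7), so the post is home. I'll ease the downward push a little and slide toward the bar, about 36 mm away.

```bash
python3 -m pendant '{"dp":[[0,0,-0.0008],[0,-0.001,-0.0008],[0,-0.003,-0.0008],[0,-0.006,-0.0008],[0,-0.009,-0.0008],[0,-0.012,-0.0008],[0,-0.014,-0.0008],[0,-0.015,-0.0008]],"rotation":[[0,0,0],[0,0,0],[0,0,0],[0,0,0],[0,0,0],[0,0,0],[0,0,0],[0,0,0]]}';python3 -m pendant '{"dp":[[0,-0.002,0],[0,-0.005,0],[0,-0.008,0],[0,-0.011,0],[0,-0.013,0],[0,-0.015,0],[0,-0.0165,0],[0,-0.0175,0]],"rotation":[[0,0,0],[0,0,0],[0,0,0],[0,0,0],[0,0,0],[0,0,0],[0,0,0],[0,0,0]]}'
```

```text
time: 11.68
tool_pos: [570.6, -123.1, 55.7]
tcp_rot: [3.141, 0.002, -2.995]
contact_force: [-0.2, 2.2, 7.2]
grip_width: 35.9
finger_force: 30.0
time: 12.68
tool_pos: [573.1, -140.3, 55.8]
tcp_rot: [3.141, 0.002, -2.994]
contact_force: [-0.4, 3.6, 6.6]
grip_width: 35.9
finger_force: 30.0
```

```bash
python3 -m pendant '{"dp":[[0,-0.001,0],[0,-0.001,0]],"rotation":[[0,0,0],[0,0,0]]}';python3 -m pendant '{"dp":[[0,-0.001,0],[0,-0.001,0]],"rotation":[[0,0,0],[0,0,0]]}';python3 -m pendant '{"dp":[[0,-0.001,0],[0,-0.001,0]],"rotation":[[0,0,0],[0,0,0]]}';python3 -m pendant '{"dp":[[0,-0.001,0],[0,-0.001,0]],"rotation":[[0,0,0],[0,0,0]]}'
```

```text
time: 12.92
tool_pos: [573.3, -141.4, 55.8]
tcp_rot: [3.141, 0.002, -2.994]
contact_force: [-0.4, 2.8, 7.2]
grip_width: 35.7
finger_force: 30.0
time: 13.18
tool_pos: [573.4, -142.4, 55.8]
tcp_rot: [3.141, 0.002, -2.994]
contact_force: [-0.0, 2.1, 7.0]
grip_width: 36.0
finger_force: 30.0
time: 13.42
tool_pos: [573.6, -143.4, 55.8]
tcp_rot: [3.141, 0.002, -2.994]
contact_force: [-0.5, 2.8, 6.4]
grip_width: 35.6
finger_force: 30.0
time: 13.68
tool_pos: [573.7, -144.3, 55.8]
tcp_rot: [3.141, 0.002, -2.994]
contact_force: [-0.1, 2.8, 5.9]
grip_width: 35.7
finger_force: 30.0
```

```bash
python3 -m pendant '{"dp":[[0,-0.001,0],[0,-0.001,0]],"rotation":[[0,0,0],[0,0,0]]}'|grep -E "tool_p|contact";python3 -m pendant '{"dp":[[0,-0.001,0],[0,-0.001,0]],"rotation":[[0,0,0],[0,0,0]]}'|grep -E "tool_p|contact";python3 -m pendant '{"dp":[[0,-0.001,0],[0,-0.001,0]],"rotation":[[0,0,0],[0,0,0]]}'|grep -E "tool_p|contact";python3 -m pendant '{"dp":[[0,-0.001,0],[0,-0.001,0]],"rotation":[[0,0,0],[0,0,0]]}'|grep -E "tool_p|contact"
```

```text
tool_pos: [573.9, -145.3, 55.8]
contact_force: [-2.1, 2.8, 7.7]
tool_pos: [574.0, -146.3, 55.8]
contact_force: [-1.4, 3.4, 6.3]
tool_pos: [574.2, -147.3, 55.8]
contact_force: [-0.0, 2.8, 6.2]
tool_pos: [574.3, -148.3, 55.8]
contact_force: [-0.4, 3.5, 7.5]
```

```bash
python3 -m pendant '{"dp":[[0,-0.001,0],[0,-0.001,0]],"rotation":[[0,0,0],[0,0,0]]}'|grep -E "tool_p|contact";python3 -m pendant '{"dp":[[0,-0.001,0],[0,-0.001,0]],"rotation":[[0,0,0],[0,0,0]]}'|grep -E "tool_p|contact";python3 -m pendant '{"dp":[[0,-0.001,0],[0,-0.001,0]],"rotation":[[0,0,0],[0,0,0]]}'|grep -E "tool_p|contact"
python3 - <<'E'
from h import *
from plant import get_obs,vision
c=vision.capture('scene')
cv2.imwrite('pics/s3.png',cv2.resize(c['pixels'][170:320,240:440,::-1],None,fx=4,fy=4,interpolation=cv2.INTER_CUBIC))
E
```

```text
tool_pos: [574.5, -149.3, 55.8]
contact_force: [-0.4, 2.5, 6.4]
tool_pos: [574.6, -150.3, 55.7]
contact_force: [0.1, 2.3, 6.1]
tool_pos: [574.8, -151.3, 55.8]
contact_force: [-0.8, 2.4, 6.6]
```

View pics/s3.png

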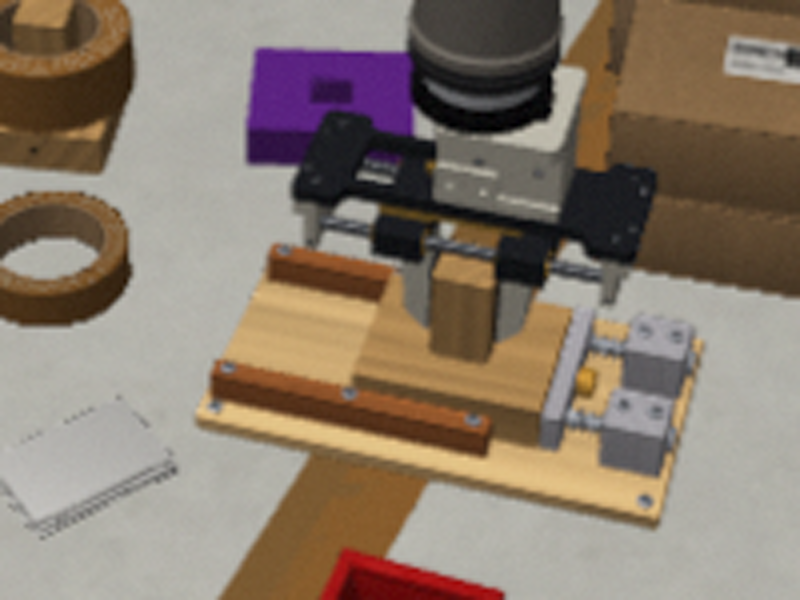

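The crop shows the post home in the base, which has travelled close to the bar; the bar hasn't moved. I'll keep taking small steps.

```bash
for i in 1;do python3 -m pendant '{"dp":[[0,-0.001,0],[0,-0.001,0]],"rotation":[[0,0,0],[0,0,0]]}'|grep -E "tool_p|contact";python3 -m pendant '{"dp":[[0,-0.001,0],[0,-0.001,0]],"rotation":[[0,0,0],[0,0,0]]}'|grep -E "tool_p|contact";python3 -m pendant '{"dp":[[0,-0.001,0],[0,-0.001,0]],"rotation":[[0,0,0],[0,0,0]]}'|grep -E "tool_p|contact";python3 -m pendant '{"dp":[[0,-0.001,0],[0,-0.001,0]],"rotation":[[0,0,0],[0,0,0]]}'|grep -E "tool_p|contact";done
```

```text
tool_pos: [574.9, -152.2, 55.8]
contact_force: [-0.2, 2.4, 6.2]
tool_pos: [575.0, -152.6, 55.8]
contact_force: [0.2, 5.6, 7.6]
tool_pos: [575.3, -153.4, 55.8]
contact_force: [0.1, 5.8, 7.1]
tool_pos: [575.4, -154.0, 55.8]
contact_force: [-0.3, 6.9, 8.1]
```

```bash
for i in 1;do python3 -m pendant '{"dp":[[0,-0.001,0],[0,-0.001,0],[0,-0.002,0],[0,-0.002,0]],"rotation":[[0,0,0],[0,0,0],[0,0,0],[0,0,0]]}'|grep -E "tool_p|contact";python3 -m pendant '{"dp":[[0,-0.001,0],[0,-0.001,0],[0,-0.002,0],[0,-0.002,0]],"rotation":[[0,0,0],[0,0,0],[0,0,0],[0,0,0]]}'|grep -E "tool_p|contact";python3 -m pendant '{"dp":[[0,-0.001,0],[0,-0.001,0]],"rotation":[[0,0,0],[0,0,0]]}'|grep -E "tool_p|contact";done
```

```text
tool_pos: [575.6, -155.5, 55.8]
contact_force: [0.1, 10.9, 8.0]
tool_pos: [575.8, -157.0, 55.8]
contact_force: [-0.1, 11.4, 8.7]
tool_pos: [576.0, -157.8, 55.8]
contact_force: [-0.8, 11.8, 8.9]
```

```bash
python3 -m pendant '{"dp":[[0,-0.001,0],[0,-0.001,0]],"rotation":[[0,0,0],[0,0,0]]}'|grep -E "tool_p|contact";python3 -m pendant '{"dp":[[0,0,0],[0,0,0],[0,0,0],[0,0,0],[0,0,0],[0,0,0],[0,0,0],[0,0,0]],"rotation":[[0,0,0],[0,0,0],[0,0,0],[0,0,0],[0,0,0],[0,0,0],[0,0,0],[0,0,0]]}'
python3 - <<'E'
from h import *
from plant import get_obs,vision
F=[]
for i in range(5): c=vision.capture('scene');F.append(get_obs()['contact_force'])
print(np.mean(F,0))
cv2.imwrite('pics/s4.png',cv2.resize(c['pixels'][170:320,240:440,::-1],None,fx=4,fy=4,interpolation=cv2.INTER_CUBIC))
E
```

```text
tool_pos: [576.0, -158.5, 55.8]
contact_force: [-0.5, 12.8, 10.5]
time: 18.98
tool_pos: [576.0, -158.5, 55.8]
tcp_rot: [3.137, 0.001, -2.994]
contact_force: [0.5, 12.8, 9.9]
grip_width: 35.9
finger_force: 30.0
[-0.65728999 12.56174284  9.5171302 ]
```

View pics/s4.png

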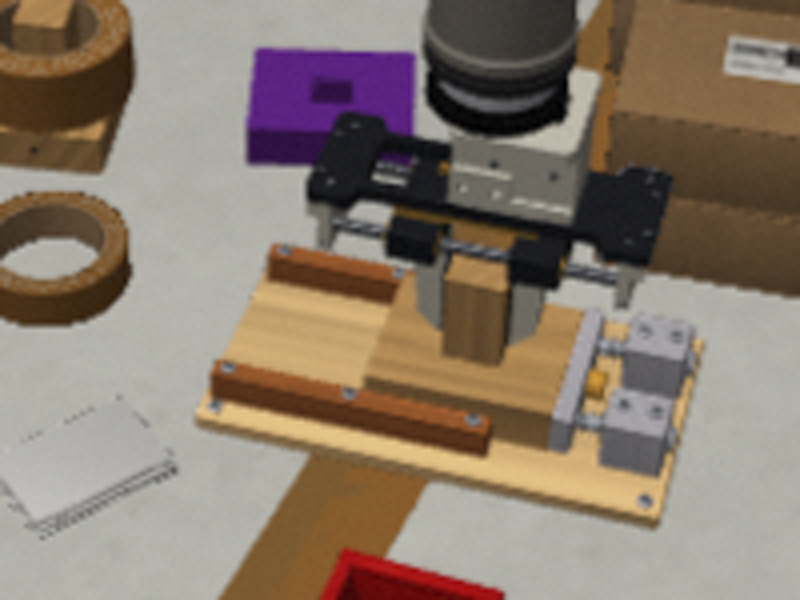

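The crop shows the base against the bar, which has moved in about 10 crop pixels (left edge from x≈542 to 552). The post is upright, home and gripped. Both the push (12.6 N less about 2.5 N friction) and the bar travel (about 6 mm) put the bar force at 9–10 N.

```bash
python3 -c "
from plant import workorder
print(workorder.close_job())"
```

```text
the job is handed in; nothing more can be done
None
```

I handed the job in at about 19 s on the robot's clock, with the post home and upright in the base, still gripped, and the base held on the guide bar at an estimated 9–10 N; no verdict came back.

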